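# Key the filter cell onto the UV meter and hold it home

### The arm

A 6-joint arm with a two-finger parallel gripper is mounted at the origin on a cart in front of the work surface, level with it; the furniture and walls round the work are solid. World frame = base frame: x ahead of the robot, y to its left, z up, the work surface at z = 0. Lengths are in m, angles in rad, forces in N, time in s.
With the tool pointing down it reaches from about 0.375 to 0.9 m from the base axis. Payload 3.1 kg.
Tool frame: the origin (TCP) lies between the finger pads; the fingertips stand 17 mm ahead of it and the grasp point (between the pads) lies 2 mm behind it; z points along the fingers, y is the line along which they close (so a half turn about z gives the same grasp; the last joint's range is limited). The gripper opens to 85 mm and grips with 20 to 120 N. Pads are 22 mm wide; open, the fingers measure 114 mm over their backs; the gripper's body (76 mm by 85 mm) begins 54 mm behind the grasp point. The pads swing forward as they close: fully open they stand 13 mm farther back than shut.
Start: joints at [-1.399, 0.527, 1.433, -0, 1.181, -0.178], TCP at [0.215, -0.587, 0.248] pointing down, gripper open.
Joint ranges: [-3.08, 3.08], [-0.75, 2.2], [0.22, 2.44], [-1.43, 4.57], [0, 2.65], [-2.85, 2.85]. Speed limits (rad/s): [2.79, 2.79, 3.14, 3.14, 3.14, 3.14].

### API

Orientations are given as a unit quaternion [x, y, z, w].
In Python, from station import sense, vision, order gives the robot as it stands.
- The arm moves only by the shell command python3 -m crank 'ROWS' [OPENING] [FORCE]. ROWS is JSON, a list of rows, each an object with "dp": the shift along the world's x, y, z in units of 30 mm (1.0 is 30 mm), a list of three; "angular": the turn, a rotation vector about the world's x, y, z in degrees, a list of three. In form: [{"dp": [dx, dy, dz], "angular": [ax, ay, az]}, ...]. A call has 1 to 20 rows; each row shifts and turns the commanded pose from where the row before left it; what a row does not reach is not made up. A row lasts 1/10 s, in which the tool goes at most 50 mm and 8.59 degrees, less where a joint would pass 70% of its speed; a pose out of reach is approached as far as the arm can. A call is refused whole if a number of a shift passes 1 or a number of a turn 8.59, either way. A call with a gripper value outside its range is refused whole. OPENING is the closure, from 0 (fully open) to 1 (shut), set as the call begins (- or left out, the last holds). The fingers move at their own pace and stop on an object; FORCE is the grip in N (left out, the last holds). Time passes only in rows, so rows that do not move let the fingers close. It gives the time, the measured TCP pose, the force, the opening and the grip force at its end, in the units of the state.
- sense(): the state, without advancing time (a new reading comes with each control period).
- vision.snapshot(name): name is "scene" or "top"; returns a dict with "image" (384x512x3 uint8, blue, green, red), "range_z" (384x512 float32, m along the optical axis (not along the pixel's ray), 0 where there is no reading), "mtx" (3x3 intrinsics, pixels), "pose" (4x4, takes a point from camera to world coordinates). Camera axes: x right, y down, z forward; pixel columns grow to the right and rows downward; lengths in m; the calibration is good to about 2 mm. A picture is of the moment at which its call begins.
- order.sign_off(): hands the job in; it is judged then, once.
The state is a dict: "t": time; "q": joint angles; "qd": joint speeds; "tau": joint torques, N m; "tcp_pos": TCP position; "tool_rot": TCP orientation; "force": force on the tool from outside, world axes, zero at the start; "ft_torque": the same for the moment, N m; "finger_gap": opening from 0.0 (shut) to 1.0 (fully open); "gripper_force": force on a finger pad.
Only numpy, scipy, OpenCV 4.12 (cv2) and the standard library are available. Lean on these libraries where they do the work, as an engineer would, in place of code of your own. Each camera call takes 0.05 s, during which the arm holds its last target. There are 200 camera calls.

### The job

Make the UV intensity meter ready for a reading: take the red dust cap off its filter cell and stand it, rim down, on the worktop beside the meter. Then turn the cell's black knurled collar until the keyways hidden inside drop over the pins of the port, push the cell fully home against the sprung shutter, and finish while still holding it down there, because the meter reads only while the cell is held home. Do not shove the bottles, tubs and boxes standing about.

Things in the scene. Friction and masses are not known exactly. Their poses are not given: they have to be found in the camera images.
- uv_meter: UV intensity meter, fixed to the worktop: grey housing 148 x 112 mm, 42 mm high, with a sloped black display panel at its own -x end. Origin on the worktop, exactly under the vertical axis of its round port; z up, x from the display to the back. The housing reaches 101 mm from the origin to the display end, 48 mm (sockets 59 mm) to the back, 56 mm to either side.
- port_top (a point): centre of the top of the port's spigot (34 mm thick), 62 mm above the worktop, hidden under the cell. Three pins, 5 mm thick, 120 degrees apart, stick out 4 mm sideways from the spigot, upper sides 58.5 mm above the worktop. How far they are turned about the axis changes from start to start and is not measured (this point's axes are the meter's): find it by feel.
- filter_cell: filter cell, loose, 0.08 to 0.16 kg: unmarked black cylinder, 52 mm across, 36 mm tall, violet glass on top. Origin at the centre of its underside, z up. Inside its lower 16 mm a bore with 1.2 mm play on the spigot and three keyways 120 degrees apart, 9 mm wide: they pass the pins within about 0.1 rad either way. Starts resting on the pins, not keyed, origin 58.5 mm above the worktop.
- cell_grip (a point): point on the cell's axis, 25 mm above its underside: middle of the knurled band (18 to 32 mm up), the place to grip. A fit comes every 2.09 rad of turn, either way round. Keyed and let down, or pushed lightly, the cell drops 8.5 mm onto the sprung shutter (cell's origin 50 mm above the worktop); pushed on it goes 4 mm more to a hard stop: home, origin 46 mm above the worktop.
- shutter (a joint): travel in m of the brass shutter sleeve round the spigot under the cell: 0 when up, 0.004 when the cell is pushed home. Its spring takes 3 N to start and 6 N at 4 mm, and lifts the cell again when it is let go.
- dust_cap: red plastic dust cap, 25 g, loose, sitting over the top 14 mm of the filter cell: a cup turned upside down, 62 mm across, 17 mm tall, with a round pull knob 16 mm across in the middle of its top, which reaches from 17 to 42 mm above its origin. Origin at the centre of its open rim (underside), z up; at the start 80.5 mm above the worktop. It lifts straight off.
- wipes_box: carton of lint-free wipes, 62 x 170 x 52 mm, long along its y, white with a green top; origin centre of underside. Bystander, not to be moved.
- swab_tub: white tub with a green lid, 58 mm across, 68 mm tall; origin centre of underside. Bystander.
- dropper_bottle: amber dropper bottle with a black cap, 38 mm across, 80 mm tall; origin centre of underside. Bystander.
- vial: amber glass vial with a blue cap, 20 mm across, 53 mm tall; origin centre of underside. Bystander.
- wafer_carrier: blue round wafer carrier, 63 mm across, 12 mm tall; origin centre of underside. Bystander.
Not all that is in view belongs to the job. Of the things that look like the dust_cap, the middle-sized one is meant.

How it is judged:
On the way, in this order (a step that is already met when the one before it is completed fails the run):
1. the dust cap stands rim down on the worktop, clear of the meter and let go (height (world z) of dust_cap below 0.012 m and angle between dust_cap's own z axis and vertical below 0.2 rad and horizontal distance between dust_cap and uv_meter above 0.06 m and contact force between the fingers and dust_cap below 0.05 N and linear speed of dust_cap below 0.03 m/s), for 0.2 s.
2. the cell has dropped over the pins (z of filter_cell in the frame of uv_meter below 0.0535 m and horizontal distance between filter_cell and uv_meter below 0.004 m and angle between filter_cell's own z axis and vertical below 0.1 rad), for 0.2 s.
At the end, for the whole second after the job is handed in: The cell is keyed and pushed home within 1.3 mm (origin under 47.3 mm high, within 4 mm of the port axis, tilt under 0.08 rad), shutter over 2.8 mm down, fingers still on it with over 2 N. The dust cap stands rim down on the worktop, at rest, let go, over 60 mm from the port axis (all of step 1 and z of filter_cell in the frame of uv_meter below 0.0473 m and horizontal distance between filter_cell and uv_meter below 0.004 m and angle between filter_cell's own z axis and vertical below 0.08 rad and value of joint shutter above 0.0028 m and contact force between the fingers and filter_cell above 2 N); the arm keeps its last pose, push and grip.
It fails at once if a bystander (wipes box, swab tub, dropper bottle, vial or wafer carrier) is shoved more than 30 mm (distance of any of wipes_box, swab_tub, dropper_bottle, vial, wafer_carrier from where it was at the start of the episode above 0.03 m).
It fails at once if the dust cap is dropped from more than 40 mm above the worktop (height (world z) of dust_cap above 0.04 m and horizontal distance between dust_cap and uv_meter above 0.075 m and contact force between the fingers and dust_cap below 0.01 N).
It also fails if it takes over 64 s, if anything falls off the work surface, if the arm or the gripper's body presses on something with over 40 N, if the wrist force passes 120 N, or if a joint passes its speed limit or range.

## Working session

There is one attempt and no reset: what is moved stays moved. The work goes in short steps, Python scripts to look and compute and a shell command to move; the robot and the scene stay as the last step left them, time stands still between calls to the robot, and variables do not carry over. Pictures are saved under pics/ and viewed, at most 10 in all, crops included, and the job is handed in when it is done.

```bash
ls; mkdir -p pics
cat > h.py <<'E'
import numpy as np, cv2
from station import sense, vision, order
def snap(n):
    s=vision.snapshot(n); np.savez('%s.npz'%n,**s); return s
def cloud(s):
    z=s['range_z']; K=s['mtx']; v,u=np.indices(z.shape)
    p=np.stack([(u-K[0,2])/K[0,0]*z,(v-K[1,2])/K[1,1]*z,z],-1)
    P=s['pose']; return p@P[:3,:3].T+P[:3,3]
E
python3 - <<'E'
from h import *
for n in('scene','top'):
    s=snap(n); cv2.imwrite('pics/%s0.png'%n,s['image']); print(n,s['pose'].round(3).tolist(),s['mtx'].round(1).tolist())
print(sense())
E
```

```text
pics
scene [[-0.668, -0.415, 0.617, -0.156], [-0.744, 0.381, -0.549, 0.619], [-0.007, -0.826, -0.563, 0.712], [0.0, 0.0, 0.0, 1.0]] [[371.0, 0.0, 253.8], [0.0, 371.0, 195.0], [0.0, 0.0, 1.0]]
top [[0.006, -0.98, 0.199, 0.266], [-1.0, -0.004, 0.01, -0.019], [-0.009, -0.199, -0.98, 1.41], [0.0, 0.0, 0.0, 1.0]] [[422.7, 0.0, 265.4], [0.0, 422.7, 184.7], [0.0, 0.0, 1.0]]
{'t': 0.1, 'q': array([-1.39849946e+00,  5.28356577e-01,  1.43374718e+00,  1.27972537e-05,
        1.18139048e+00, -1.78495384e-01]), 'qd': array([ 0.00090726, -0.00140703, -0.00266645, -0.00059443, -0.00032805,
       -0.00071165]), 'tau': array([-7.31358159e-04, -4.43306243e+01, -1.78585982e+01, -2.25231847e-04,
        3.92902279e-03,  1.25218841e-05]), 'tcp_pos': array([ 0.21470659, -0.58633298,  0.24745023]), 'tool_rot': array([ 9.84657473e-01,  1.74495724e-01,  8.86400053e-06, -9.50770499e-04]), 'force': array([-0.24629022, -0.66309493,  0.36245155]), 'ft_torque': array([0.01239663, 0.00688685, 0.00725838]), 'gripper_force': 0.0, 'finger_gap': 0.9996584145280658}
```

View pics/scene0.png

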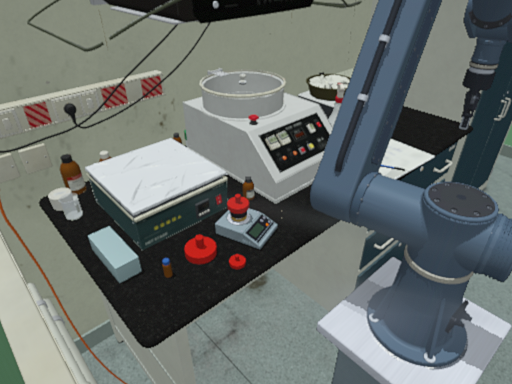

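View pics/top0.png

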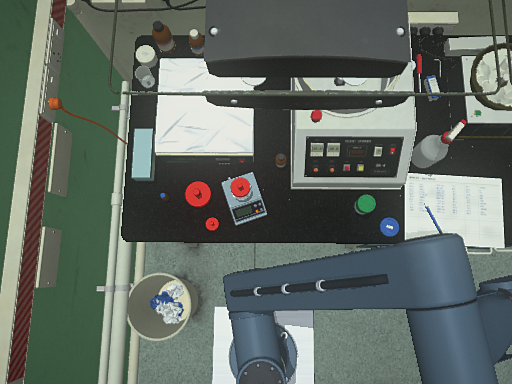

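The scene view shows the meter with the capped cell at about (238,208). A larger red cap is at (200,248) and a smaller one at (237,262). In the top view the meter cap is at (241,187), with the decoys at (198,193) and (212,224). The dropper bottle is at (281,160), the vial at (163,196), the tub at (365,204) and the carrier at (389,227). The wipes box is at (143,153).

Run:
```python
from h import *
s=dict(np.load('top.npz')); C=cloud(s); im=s['image']
for n,(u,v) in dict(knob=(241,187),big=(198,193),small=(212,224),bottle=(281,160),vial=(163,196),tub=(365,204),carr=(389,227),box=(143,153),centrif=(295,150),hotpl=(200,158),overhead=(300,60),bar=(300,95),table=(230,235),disp=(251,211)).items(): print(n,C[v,u].round(3))
hsv=cv2.cvtColor(im,cv2.COLOR_BGR2HSV)
red=((hsv[...,0]<8)|(hsv[...,0]>172))&(hsv[...,1]>150)&(hsv[...,2]>60)
n,l,st,c=cv2.connectedComponentsWithStats(red.astype(np.uint8))
for i in range(1,n):
    if st[i,4]>60:
        p=C[l==i]; print(c[i].round(1),st[i,4],'min',p.min(0).round(3),'max',p.max(0).round(3),'med',np.median(p,0).round(3))
        for z0,z1 in((.09,.10),(.115,.13)):
            q=p[(p[:,2]>z0)&(p[:,2]<z1)]
            if len(q)>5: print('   z',z0,len(q),((q.min(0)+q.max(0))/2).round(4),(q.max(0)-q.min(0)).round(3))
# meter housing: top plane z~.042
m=(abs(C[...,2]-.042)<.004)&(abs(C[...,0]-.46)<.13)&(abs(C[...,1]-.04)<.13)
q=C[m][:,:2].astype(np.float32); print(len(q),cv2.minAreaRect(q))
x=cv2.resize(im[140:245,130:310],None,fx=4.4,fy=4.4,interpolation=cv2.INTER_CUBIC); cv2.imwrite('pics/crop1.png',x)
s=dict(np.load('scene.npz')); C=cloud(s)
q=C[(abs(C[...,0]-.45)<.5)&(abs(C[...,1])<.5)]
```

```text
knob [0.52  0.07  0.117]
big [0.512 0.215 0.054]
small [0.413 0.169 0.033]
bottle [ 0.619 -0.056  0.072]
vial [0.502 0.329 0.052]
tub [ 0.475 -0.323  0.073]
carr [ 0.408 -0.413  0.012]
box [0.647 0.404 0.051]
centrif [ 0.627 -0.096  0.161]
hotpl [0.626 0.21  0.069]
overhead [ 0.677 -0.079  0.633]
bar [ 0.594 -0.076  0.651]
table [ 0.38   0.112 -0.001]
disp [0.457 0.042 0.029]
[419.   63.2] 82 min [ 0.956 -0.559  0.006] max [ 1.029 -0.541  0.024] med [ 0.992 -0.548  0.017]
[315.9 114.8] 86 min [ 0.7   -0.168  0.228] max [ 0.727 -0.139  0.245] med [ 0.712 -0.154  0.238]
[240. 187.] 289 min [ 0.266 -0.019  0.084] max [0.553 0.104 1.41 ] med [0.523 0.074 0.098]
   z 0.09 218 [0.5238 0.075  0.0951] [0.058 0.057 0.01 ]
   z 0.115 21 [0.5252 0.0763 0.122 ] [0.014 0.013 0.011]
[197.7 193.9] 537 min [ 0.266 -0.019 -0.012] max [0.559 0.268 1.41 ] med [0.513 0.219 0.024]
[211.7 223.6] 146 min [ 0.266 -0.019 -0.006] max [0.439 0.197 1.41 ] med [0.415 0.172 0.012]
621 ((0.5156792998313904, 0.07153107970952988), (0.11729249358177185, 0.1118282601237297), 19.395172119140625)
```

View pics/crop1.png

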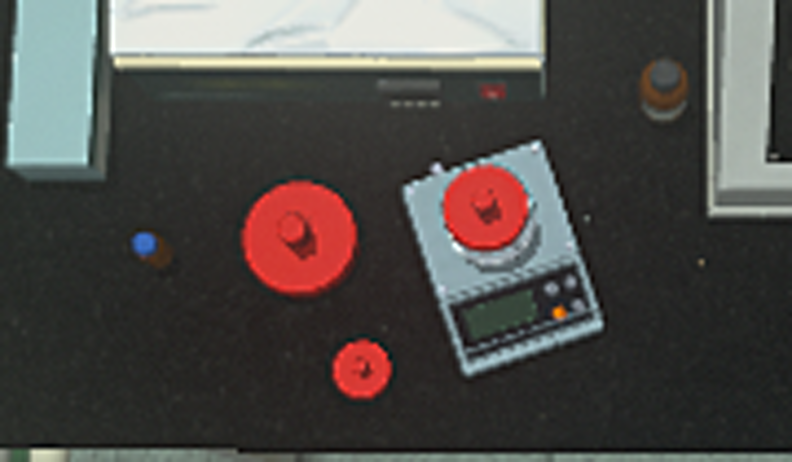

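The crop shows the target cap on the meter, with its knob at crop (487,203). The housing is tilted about 19°, with the display end nearest the robot. The measured rim and knob heights match 0.0975 and 0.1225 m, so the port axis is at about (0.5245, 0.0755). I'll move above it with the fingers half closed.

```bash
python3 -m crank '[{"dp":[0.45,0.96,0],"angular":[0,0,0]},{"dp":[0.45,0.96,0],"angular":[0,0,0]},{"dp":[0.45,0.96,0],"angular":[0,0,0]},{"dp":[0.45,0.96,0],"angular":[0,0,0]},{"dp":[0.45,0.96,0],"angular":[0,0,0]},{"dp":[0.45,0.96,0],"angular":[0,0,0]},{"dp":[0.45,0.96,0],"angular":[0,0,0]},{"dp":[0.45,0.96,0],"angular":[0,0,0]},{"dp":[0.45,0.96,0],"angular":[0,0,0]},{"dp":[0.45,0.96,0],"angular":[0,0,0]},{"dp":[0.45,0.96,0],"angular":[0,0,0]},{"dp":[0.45,0.96,0],"angular":[0,0,0]},{"dp":[0.45,0.96,0],"angular":[0,0,0]},{"dp":[0.45,0.96,0],"angular":[0,0,0]},{"dp":[0.45,0.96,0],"angular":[0,0,0]},{"dp":[0.45,0.96,0],"angular":[0,0,0]},{"dp":[0.45,0.96,0],"angular":[0,0,0]},{"dp":[0.45,0.96,0],"angular":[0,0,0]},{"dp":[0.45,0.96,0],"angular":[0,0,0]},{"dp":[0.45,0.96,0],"angular":[0,0,0]}]' 0.5 30; python3 -m crank '[{"dp":[0.45,0.96,0],"angular":[0,0,0]},{"dp":[0.45,0.96,0],"angular":[0,0,0]},{"dp":[0,0,-0.8],"angular":[0,0,0]},{"dp":[0,0,0],"angular":[0,0,0]}]'
python3 - <<'E'
from h import *
print(sense()['tcp_pos'],sense()['q'])
s=dict(np.load('scene.npz')); C=cloud(s)
hsv=cv2.cvtColor(s['image'],cv2.COLOR_BGR2HSV)
red=((hsv[...,0]<8)|(hsv[...,0]>172))&(hsv[...,1]>150)&(hsv[...,2]>60)
for z0,z1 in((.083,.097),(.106,.124)):
    q=C[red&(C[...,2]>z0)&(C[...,2]<z1)&(abs(C[...,0]-.52)<.06)&(abs(C[...,1]-.07)<.06)]
    # circle fit
    A=np.c_[2*q[:,:2],np.ones(len(q))]; r=np.linalg.lstsq(A,(q[:,:2]**2).sum(1),rcond=None)[0]
    print(len(q),q.min(0),q.max(0),r[:2],np.sqrt(r[2]+r[0]**2+r[1]**2))
E
```

```text
t: 2.1
tcp_pos: [0.4849, -0.0095, 0.248]
tool_rot: [0.985, 0.175, -0.0, -0.0]
force: [0.4, -0.1, 0.8]
finger_gap: 0.504
gripper_force: 0.0
t: 2.5
tcp_pos: [0.5098, 0.0478, 0.2219]
tool_rot: [0.984, 0.175, -0.003, -0.001]
force: [-1.7, 0.2, -0.2]
finger_gap: 0.508
gripper_force: 0.0
[0.50977781 0.04784382 0.22192124] [-1.24871747e-01  4.15173846e-01  1.73762562e+00 -1.58395082e-04
  9.95267051e-01  1.09321704e+00]
123 [0.49195179 0.05028042 0.08302175] [0.54811939 0.11061606 0.09693585] [0.51941371 0.08151277] 0.02532312554498698
34 [0.51469971 0.07475739 0.10603277] [0.52836611 0.08848787 0.12374126] [0.52200674 0.08044656] 0.005800033727472979
```

```bash
python3 -m crank '[{"dp":[0.22,0.5,0],"angular":[0,0,0]},{"dp":[0.22,0.5,0],"angular":[0,0,0]},{"dp":[0,0,-0.7],"angular":[0,0,0]},{"dp":[0,0,-0.8],"angular":[0,0,0]},{"dp":[0,0,-0.7],"angular":[0,0,0]},{"dp":[0,0,-0.5],"angular":[0,0,0]},{"dp":[0,0,0],"angular":[0,0,0]},{"dp":[0,0,0],"angular":[0,0,0]}]'
python3 - <<'E'
from h import *
s=snap('scene'); cv2.imwrite('pics/s2.png',cv2.resize(s['image'][130:280,170:330],None,fx=4,fy=4,interpolation=cv2.INTER_CUBIC)); print(sense()['tcp_pos'],sense()['force'])
E
```

```text
t: 3.3
tcp_pos: [0.525, 0.0762, 0.1437]
tool_rot: [0.985, 0.174, -0.0, -0.0]
force: [-0.5, 0.0, -0.2]
finger_gap: 0.496
gripper_force: 0.0
[0.52554571 0.07626822 0.14420053] [-0.18800115 -0.04134269  0.11241147]
```

View pics/s2.png

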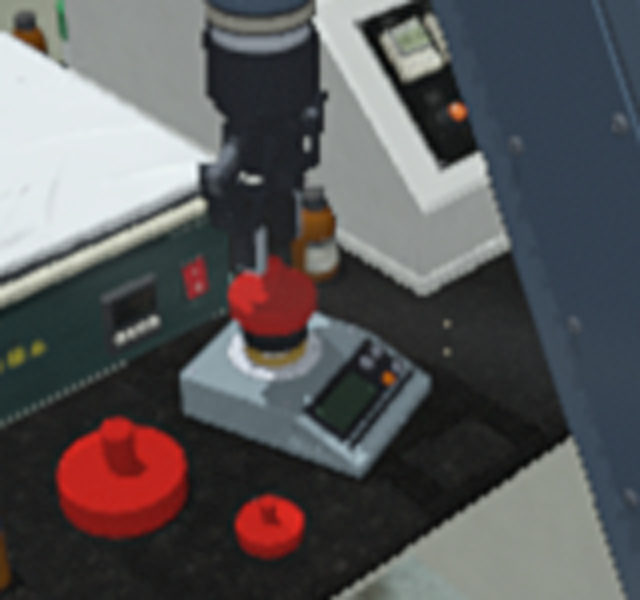

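The view shows the open fingers straddling the knob at crop (270,275). Next I'll lower the tool and close on the knob.

```bash
python3 -m crank '[{"dp":[0,0,-0.5],"angular":[0,0,0]},{"dp":[0,0,-0.38],"angular":[0,0,0]},{"dp":[0,0,0],"angular":[0,0,0]}]'; python3 -m crank '[{"dp":[0,0,0],"angular":[0,0,0]},{"dp":[0,0,0],"angular":[0,0,0]},{"dp":[0,0,0],"angular":[0,0,0]},{"dp":[0,0,0],"angular":[0,0,0]},{"dp":[0,0,0],"angular":[0,0,0]},{"dp":[0,0,0],"angular":[0,0,0]}]' 1 25
```

```text
t: 3.65
tcp_pos: [0.5243, 0.0766, 0.1163]
tool_rot: [0.985, 0.174, -0.001, -0.0]
force: [-0.0, -0.3, 0.2]
finger_gap: 0.495
gripper_force: 0.0
t: 4.25
tcp_pos: [0.5254, 0.0767, 0.1174]
tool_rot: [0.985, 0.174, 0.001, 0.0]
force: [-0.6, -0.3, 3.9]
finger_gap: 0.172
gripper_force: 25.6
```

```bash
python3 -m crank '[{"dp":[0,0,0.3],"angular":[0,0,0]},{"dp":[0,0,0.3],"angular":[0,0,0]},{"dp":[0,0,0.5],"angular":[0,0,0]},{"dp":[0,0,0.7],"angular":[0,0,0]},{"dp":[0,0,0],"angular":[0,0,0]}]'
python3 - <<'E'
from h import *
for n in('scene','top'):
    s=snap(n); 
    if n=='scene': cv2.imwrite('pics/s3.png',cv2.resize(s['image'][130:280,170:330],None,fx=4,fy=4,interpolation=cv2.INTER_CUBIC))
    C=cloud(s)
    m=(C[...,2]>.09)&(C[...,2]<.0965)&(abs(C[...,0]-.524)<.04)&(abs(C[...,1]-.076)<.04)
    q=C[m]; print(n,len(q),q.min(0) if len(q) else'',q.max(0) if len(q) else '')
    m=(C[...,2]<.4)&(C[...,0]>.4)&(C[...,0]<.65)&(abs(C[...,1]+.1)<.06)&(C[...,2]>.02)
    q=C[m]; print('centrif min x',q[:,0].min(), [ (y,q[abs(q[:,1]-y)<.01][:,0].min().round(3)) for y in (-.06,-.08,-.1,-.12,-.14) if (abs(q[:,1]-y)<.01).any()])
E
```

```text
t: 4.75
tcp_pos: [0.5269, 0.0767, 0.1737]
tool_rot: [0.985, 0.175, 0.003, 0.001]
force: [1.1, 0.5, -0.1]
finger_gap: 0.174
gripper_force: 25.4
scene 165 [0.49594337 0.05340029 0.09005442] [0.54686522 0.10478029 0.09649812]
centrif min x 0.5325171040043932 [(-0.06, np.float64(0.609)), (-0.08, np.float64(0.537)), (-0.1, np.float64(0.535)), (-0.12, np.float64(0.533)), (-0.14, np.float64(0.535))]
top 0  
centrif min x 0.5359529548912265 [(-0.06, np.float64(0.61)), (-0.08, np.float64(0.626)), (-0.1, np.float64(0.536)), (-0.12, np.float64(0.536)), (-0.14, np.float64(0.539))]
```

View pics/s3.png

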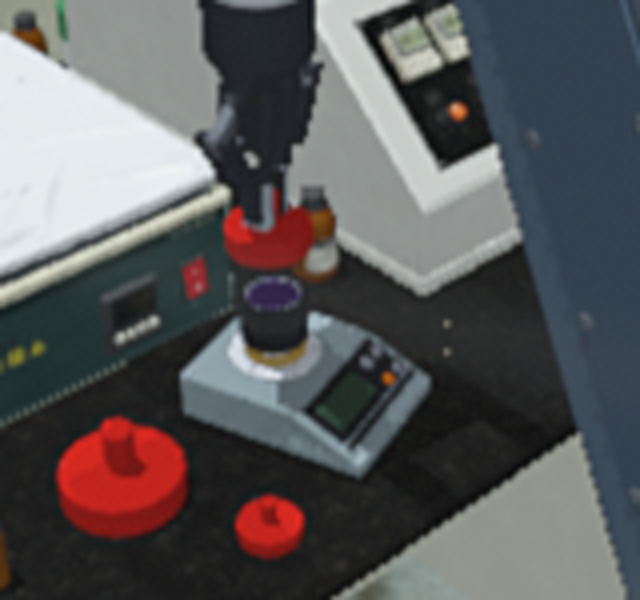

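The view shows the cap at crop (268,235) lifted clear and the cell still seated at (272,320). I'll carry the cap to (0.465, −0.06), a free spot between the meter and the centrifuge, and lower it.

```bash
python3 -m crank '[{"dp":[-0.34,-0.76,0],"angular":[0,0,0]},{"dp":[-0.34,-0.76,0],"angular":[0,0,0]},{"dp":[-0.34,-0.76,0],"angular":[0,0,0]},{"dp":[-0.34,-0.76,0],"angular":[0,0,0]},{"dp":[-0.34,-0.76,0],"angular":[0,0,0]},{"dp":[-0.34,-0.76,0],"angular":[0,0,0]},{"dp":[0,0,0],"angular":[0,0,0]},{"dp":[0,0,-0.8],"angular":[0,0,0]},{"dp":[0,0,-0.9],"angular":[0,0,0]},{"dp":[0,0,-0.9],"angular":[0,0,0]},{"dp":[0,0,-0.8],"angular":[0,0,0]},{"dp":[0,0,-0.6],"angular":[0,0,0]},{"dp":[0,0,-0.2],"angular":[0,0,0]},{"dp":[0,0,0],"angular":[0,0,0]},{"dp":[0,0,0],"angular":[0,0,0]}]'
```

```text
t: 6.35
tcp_pos: [0.4641, -0.0599, 0.0452]
tool_rot: [0.985, 0.175, 0.0, 0.0]
force: [0.1, 0.4, -0.2]
finger_gap: 0.173
gripper_force: 25.4
```

```bash
python3 -m crank '[{"dp":[0,0,-0.1],"angular":[0,0,0]},{"dp":[0,0,-0.08],"angular":[0,0,0]},{"dp":[0,0,-0.04],"angular":[0,0,0]},{"dp":[0,0,0],"angular":[0,0,0]}]';python3 -m crank '[{"dp":[0,0,-0.04],"angular":[0,0,0]},{"dp":[0,0,0],"angular":[0,0,0]}]'
```

```text
t: 6.75
tcp_pos: [0.4638, -0.0601, 0.0384]
tool_rot: [0.985, 0.174, 0.0, 0.0]
force: [-0.8, -0.8, 0.1]
finger_gap: 0.175
gripper_force: 25.4
t: 6.95
tcp_pos: [0.4639, -0.0602, 0.0372]
tool_rot: [0.985, 0.174, 0.0, 0.0]
force: [0.0, -0.1, -0.6]
finger_gap: 0.175
gripper_force: 25.5
```

```bash
python3 -m crank '[{"dp":[0,0,0],"angular":[0,0,0]},{"dp":[0,0,0],"angular":[0,0,0]},{"dp":[0,0,0],"angular":[0,0,0]},{"dp":[0,0,0],"angular":[0,0,0]}]' 0.5;python3 -m crank '[{"dp":[0,0,0.5],"angular":[0,0,0]},{"dp":[0,0,0.9],"angular":[0,0,0]},{"dp":[0,0,0.9],"angular":[0,0,0]},{"dp":[0,0,0.9],"angular":[0,0,0]},{"dp":[0,0,0.9],"angular":[0,0,0]},{"dp":[0,0,0],"angular":[0,0,0]}]' 0.1
python3 - <<'E'
from h import *
print(sense()['tcp_pos'],sense()['q'])
for n in('scene','top'):
    s=snap(n); C=cloud(s)
    hsv=cv2.cvtColor(s['image'],cv2.COLOR_BGR2HSV)
    red=((hsv[...,0]<8)|(hsv[...,0]>172))&(hsv[...,1]>150)&(hsv[...,2]>60)
    q=C[red&(C[...,2]<.06)&(C[...,0]>.41)&(C[...,0]<.52)&(abs(C[...,1]+.06)<.06)]
    print(n,'cap',len(q),q.min(0),q.max(0))
    m=(C[...,2]>.088)&(C[...,2]<.0985)&(abs(C[...,0]-.524)<.035)&(abs(C[...,1]-.076)<.035)
    q=C[m]; print(n,len(q),(q.min(0)+q.max(0))/2,q.max(0)-q.min(0),np.median(q[:,2]))
E
```

```text
t: 7.35
tcp_pos: [0.4638, -0.0601, 0.0371]
tool_rot: [0.985, 0.175, -0.0, -0.0]
force: [0.5, -0.4, -0.1]
finger_gap: 0.5
gripper_force: 0.0
t: 7.95
tcp_pos: [0.4657, -0.0607, 0.1631]
tool_rot: [0.985, 0.175, 0.003, 0.002]
force: [0.4, -0.1, 0.3]
finger_gap: 0.901
gripper_force: 0.0
[ 0.46573708 -0.06072665  0.16306993] [-3.68277520e-01  4.58209697e-01  1.90376350e+00  7.51964097e-05
  7.72288631e-01  8.51473146e-01]
scene cap 301 [ 0.42835036 -0.10608011 -0.00130015] [ 0.49399143 -0.02554924  0.04412471]
scene 176 [0.52275737 0.07872039 0.09277256] [0.0507621  0.05231109 0.00923892] 0.09401844743674737Traceback (most recent call last):
  File "<stdin>", line 8, in <module>
    return umr_minimum(a, axis, None, out, keepdims, initial, where)
ValueError: zero-size array to reduction operation minimum which has no identity
```

```bash
python3 -m crank '[{"dp":[0.32,0.77,0.2],"angular":[0,0,0]},{"dp":[0.32,0.77,0.2],"angular":[0,0,0]},{"dp":[0.32,0.77,0.2],"angular":[0,0,0]},{"dp":[0.32,0.77,0],"angular":[0,0,0]},{"dp":[0.32,0.77,0],"angular":[0,0,0]},{"dp":[0.32,0.77,0],"angular":[0,0,0]},{"dp":[0,0,-0.6],"angular":[0,0,0]},{"dp":[0,0,-0.8],"angular":[0,0,0]},{"dp":[0,0,-0.6],"angular":[0,0,0]},{"dp":[0,0,0],"angular":[0,0,0]}]'
python3 - <<'E'
from h import *
print(sense()['tcp_pos'])
for n in('scene','top'):
    s=snap(n)
    if n=='scene':a=cv2.resize(s['image'][150:260,190:300],(500,500),interpolation=cv2.INTER_CUBIC)
cv2.imwrite('pics/s4.png',a)
E
```

```text
t: 9.05
tcp_pos: [0.5184, 0.0787, 0.1144]
tool_rot: [0.985, 0.175, -0.004, -0.001]
force: [0.0, -0.1, 0.7]
finger_gap: 0.9
gripper_force: 0.0
[0.51841222 0.07871047 0.1143992 ]
```

View pics/s4.png

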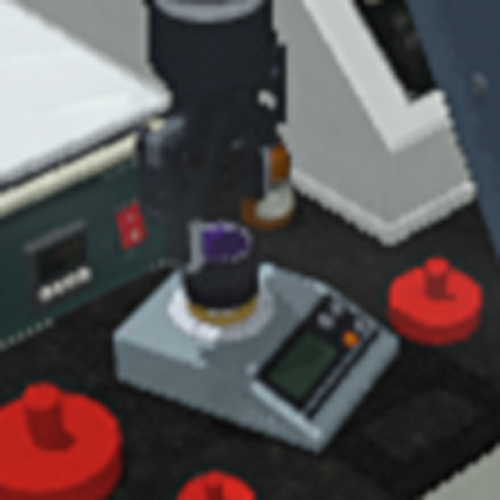

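The view shows the cap standing rim down at crop (435,300) and the fingers straddling the bare cell at (222,250). I'll correct the x position, lower the tool and grip the collar.

```bash
python3 -m crank '[{"dp":[0.17,-0.03,0],"angular":[0,0,0]},{"dp":[0,0,-0.5],"angular":[0,0,0]},{"dp":[0,0,-0.6],"angular":[0,0,0]},{"dp":[0,0,0],"angular":[0,0,0]},{"dp":[0,0,0],"angular":[0,0,0]}]';python3 -m crank '[{"dp":[0,0,0],"angular":[0,0,0]},{"dp":[0,0,0],"angular":[0,0,0]},{"dp":[0,0,0],"angular":[0,0,0]},{"dp":[0,0,0],"angular":[0,0,0]},{"dp":[0,0,0],"angular":[0,0,0]}]' 1 30
```

```text
t: 9.65
tcp_pos: [0.5272, 0.0775, 0.0858]
tool_rot: [0.985, 0.174, 0.001, 0.0]
force: [-1.1, -0.3, -0.2]
finger_gap: 0.901
gripper_force: 0.0
t: 10.15
tcp_pos: [0.5274, 0.0775, 0.0862]
tool_rot: [0.985, 0.175, 0.001, 0.0]
force: [-0.2, 0.8, 5.6]
finger_gap: 0.598
gripper_force: 30.8
```

```bash
python3 -m crank '[{"dp":[0,0,0],"angular":[0,0,0]},{"dp":[0,0,0],"angular":[0,0,0]},{"dp":[-0.11,-0.04,-0.1],"angular":[0,0,0]},{"dp":[0,0,0],"angular":[0,0,0]},{"dp":[0,0,0],"angular":[0,0,0]}]' 0.3 30;python3 -m crank '[{"dp":[0,0,0],"angular":[0,0,0]},{"dp":[0,0,0],"angular":[0,0,0]},{"dp":[0,0,0],"angular":[0,0,0]},{"dp":[0,0,0],"angular":[0,0,0]}]' 1 40
```

```text
t: 10.65
tcp_pos: [0.5227, 0.0764, 0.0817]
tool_rot: [0.985, 0.174, -0.001, -0.0]
force: [0.1, 1.0, -0.2]
finger_gap: 0.697
gripper_force: 0.0
t: 11.05
tcp_pos: [0.5233, 0.0764, 0.0822]
tool_rot: [0.985, 0.175, 0.0, 0.0]
force: [-1.2, -0.3, 2.1]
finger_gap: 0.601
gripper_force: 41.3
```

```bash
python3 -m crank '[{"dp":[0,0,-0.05],"angular":[0,0,0]},{"dp":[0,0,0],"angular":[0,0,0]}]';python3 -m crank '[{"dp":[0,0,-0.05],"angular":[0,0,0]},{"dp":[0,0,0],"angular":[0,0,0]}]'
```

```text
t: 11.25
tcp_pos: [0.5234, 0.0764, 0.0818]
tool_rot: [0.985, 0.175, 0.0, 0.0]
force: [-1.9, 0.2, 9.6]
finger_gap: 0.599
gripper_force: 42.3
t: 11.45
tcp_pos: [0.5235, 0.0765, 0.0815]
tool_rot: [0.985, 0.175, 0.001, 0.0]
force: [-3.4, 0.1, 19.8]
finger_gap: 0.598
gripper_force: 43.1
```

```bash
python3 -m crank '[{"dp":[0,0,-0],"angular":[0,0,4]},{"dp":[0,0,0.04],"angular":[0,0,4]},{"dp":[0,0,0],"angular":[0,0,0]}]'; for i in 1; do python3 -m crank '[{"dp":[0,0,0],"angular":[0,0,4]},{"dp":[0,0,0],"angular":[0,0,4]},{"dp":[0,0,0],"angular":[0,0,0]}]'; done; python3 -m crank '[{"dp":[0,0,0],"angular":[0,0,4]},{"dp":[0,0,0],"angular":[0,0,4]},{"dp":[0,0,0],"angular":[0,0,0]}]'; python3 -c "from station import sense;print(sense()['ft_torque'])"
```

```text
t: 11.75
tcp_pos: [0.5242, 0.0764, 0.0818]
tool_rot: [0.97, 0.244, 0.001, 0.0]
force: [-0.7, 0.2, 9.8]
finger_gap: 0.599
gripper_force: 41.9
t: 12.05
tcp_pos: [0.524, 0.0766, 0.0816]
tool_rot: [0.951, 0.311, 0.001, 0.0]
force: [-0.8, 1.1, 9.8]
finger_gap: 0.592
gripper_force: 42.0
t: 12.35
tcp_pos: [0.524, 0.0763, 0.0814]
tool_rot: [0.927, 0.376, 0.001, 0.001]
force: [0.3, 1.5, 6.9]
finger_gap: 0.595
gripper_force: 41.9
[-0.02357533  0.10859462  0.01605137]
```

```bash
python3 -m crank '[{"dp":[0,0,0],"angular":[0,0,4]},{"dp":[0,0,0],"angular":[0,0,4]},{"dp":[0,0,0],"angular":[0,0,0]}]'; python3 -m crank '[{"dp":[0,0,0],"angular":[0,0,4]},{"dp":[0,0,0],"angular":[0,0,4]},{"dp":[0,0,0],"angular":[0,0,0]}]'; python3 -m crank '[{"dp":[0,0,0],"angular":[0,0,4]},{"dp":[0,0,0],"angular":[0,0,4]},{"dp":[0,0,0],"angular":[0,0,0]}]';  python3 -c "from station import sense;print(sense()['ft_torque'])"
```

```text
t: 12.65
tcp_pos: [0.5241, 0.0766, 0.0816]
tool_rot: [0.898, 0.44, 0.001, 0.0]
force: [-1.4, 1.4, 9.3]
finger_gap: 0.59
gripper_force: 41.9
t: 12.95
tcp_pos: [0.5235, 0.0763, 0.0805]
tool_rot: [0.865, 0.501, 0.0, 0.0]
force: [1.0, -0.4, 3.6]
finger_gap: 0.595
gripper_force: 41.9
t: 13.25
tcp_pos: [0.523, 0.0764, 0.08]
tool_rot: [0.829, 0.559, -0.0, -0.0]
force: [0.5, 0.4, -2.1]
finger_gap: 0.594
gripper_force: 41.8
[-0.04982225  0.01090327 -0.016653  ]
```

```bash
python3 -m crank '[{"dp":[0,0,-0.08],"angular":[0,0,0]},{"dp":[0,0,0],"angular":[0,0,0]}]'; python3 -m crank '[{"dp":[0,0,-0.08],"angular":[0,0,0]},{"dp":[0,0,0],"angular":[0,0,0]}]';  python3 -c "from station import sense;print(sense()['ft_torque'])"
```

```text
t: 13.45
tcp_pos: [0.5229, 0.0764, 0.0774]
tool_rot: [0.829, 0.559, -0.0, -0.0]
force: [0.9, 0.2, -0.6]
finger_gap: 0.6
gripper_force: 41.8
t: 13.65
tcp_pos: [0.523, 0.0764, 0.0751]
tool_rot: [0.829, 0.56, -0.0, -0.0]
force: [-0.5, 0.3, -1.2]
finger_gap: 0.595
gripper_force: 41.8
[ 0.00325643  0.01305937 -0.02846298]
```

```bash
python3 -m crank '[{"dp":[0,0,-0.06],"angular":[0,0,0]},{"dp":[0,0,0],"angular":[0,0,0]},{"dp":[0,0,0],"angular":[0,0,0]}]'; python3 -m crank '[{"dp":[0,0,-0.08],"angular":[0,0,0]},{"dp":[0,0,0],"angular":[0,0,0]}]';python3 -m crank '[{"dp":[0,0,-0.08],"angular":[0,0,0]},{"dp":[0,0,0],"angular":[0,0,0]}]';  python3 -m crank '[{"dp":[0,0,-0.08],"angular":[0,0,0]},{"dp":[0,0,0],"angular":[0,0,0]}]'
```

```text
t: 13.95
tcp_pos: [0.5233, 0.0764, 0.0739]
tool_rot: [0.829, 0.56, 0.0, 0.0]
force: [0.5, 0.7, 0.3]
finger_gap: 0.59
gripper_force: 41.8
t: 14.15
tcp_pos: [0.5233, 0.0764, 0.0714]
tool_rot: [0.829, 0.56, 0.0, 0.0]
force: [-0.3, 0.9, 3.1]
finger_gap: 0.597
gripper_force: 41.9
t: 14.35
tcp_pos: [0.5233, 0.0764, 0.0698]
tool_rot: [0.829, 0.56, 0.0, 0.0]
force: [-2.0, -0.2, 9.1]
finger_gap: 0.596
gripper_force: 42.7
t: 14.55
tcp_pos: [0.5233, 0.0764, 0.0697]
tool_rot: [0.828, 0.56, 0.001, 0.0]
force: [-4.4, -0.2, 27.9]
finger_gap: 0.594
gripper_force: 44.2
```

```bash
python3 -m crank '[{"dp":[0,0,0.03],"angular":[0,0,0]},{"dp":[0,0,0],"angular":[0,0,0]},{"dp":[0,0,0],"angular":[0,0,0]}]'
python3 - <<'E'
from h import *
s=snap('scene'); C=cloud(s); hsv=cv2.cvtColor(s['image'],cv2.COLOR_BGR2HSV)
v=(hsv[...,0]>120)&(hsv[...,0]<150)&(hsv[...,1]>60)&(abs(C[...,0]-.523)<.03)&(abs(C[...,1]-.077)<.03)&(C[...,2]>.06)&(C[...,2]<.12)
print('glass z',v.sum(),np.median(C[v],0))
cv2.imwrite('pics/s5.png',cv2.resize(s['image'][150:260,190:300],(500,500),interpolation=cv2.INTER_CUBIC))
E
```

```text
t: 14.85
tcp_pos: [0.5233, 0.0764, 0.0697]
tool_rot: [0.829, 0.56, 0.0, 0.0]
force: [-3.7, 0.3, 20.4]
finger_gap: 0.595
gripper_force: 43.4
glass z 30 [0.52657146 0.08920843 0.08176939]
```

View pics/s5.png

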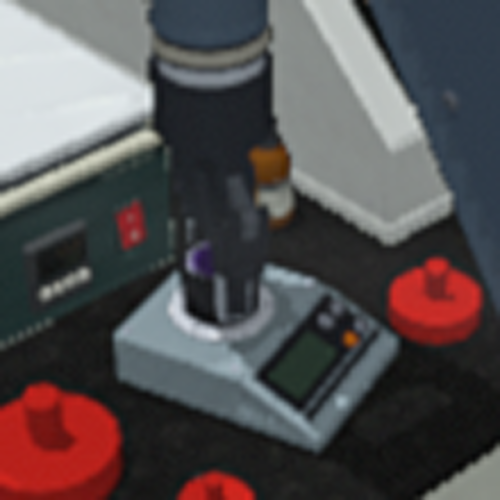

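The view shows the cell fully down at crop (220,290) with the brass hidden. The glass is at about 82 mm, which matches home (46 + 36 mm), and the cap is standing at (435,300). I'll hand the job in now.

```bash
python3 -c "
from station import order
print(order.sign_off())"
```

```text
the job is handed in; nothing more can be done
None
```

The job is handed in at about 15 s: the dust cap stands rim down beside the meter, and the cell is keyed and held fully home with about 20 N of push; sign-off returned no verdict.

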